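Set the washing-machine dial four clicks on and press start

TASK

A washing-machine control panel lies on the repair table. With a fingertip, turn its large programme dial exactly four clicks clockwise (seen from above) from where it stands, by pushing the raised bar from the side without taking it between the fingers; then press the start key fully down and let it spring back. Do not lift or shove the panel, turn its small dial, or move the things lying about.

Things in the scene. Friction and masses are not known exactly. Their poses are not given: they have to be found in the camera images.
- panel: White washing-machine control panel, face up on two wooden bars; loose but heavy (3.2 kg, a light push does not shift it). 130 mm (its x) by 400 mm (y); flat face 60 mm above the table. Origin on the table under its centre, x to its far long edge, z up. In this frame the large dial is at (0, -100), the small dial at (-15, 30), the key at (-15, 150) mm. Turned up to 0.45 rad either way.
- dial (a joint): Angle (rad) of the large programme dial, growing clockwise from above. Eight click stops 0.419 rad (24 degrees) apart from 0 to 2.932, end stops 0.1 rad beyond. Starts at rest in the first, second or third. A spring ball pulls it into the nearer stop: past half-way it snaps on by itself, and it stays there when let go. Pushing over a click takes about 0.09 N m (3.6 N at 24 mm).
- dial_hub (a point): On the large dial's axis, at the top of its raised bar, 85 mm above the table. The dial is a grey disc 68 mm across, upper face 69 mm above the table, with a straight white bar 64 mm long, 10 mm wide, 16 mm high (69 to 85 mm above the table) across its middle. Frame turns with the dial: x along the bar to the pointer end. Nothing else within 60 mm stands above the panel face.
- dial_tip (a point): On the top of the bar, on its centre line, 30 mm from the dial's axis, at the pointer end (the half with a thin black line). At dial value 0 the pointer stands 84 degrees counter-clockwise (from above) of the panel's x axis. Eight short black marks on the face, one per stop, lie round the dial's far side.
- key (a joint): Travel of the start key in m: 0 when up, 0.005 when fully down; it springs back. About 1.5 N to begin, 4 N fully down.
- key_top (a point): Centre of the top face of the start key, a white rectangular key 32 mm (panel x) by 28 mm (panel y), its top 70 mm above the table when up, 10 mm above the panel face. It stands at the end of the panel away from the large dial.
- small_dial (a joint): Angle in rad of the small plain round dial (to be left alone), 0 at the start.
- small_dial_top (a point): Centre of the top of the small dial, 36 mm across, standing 15 mm above the panel face.
- cap: Bystander: loose black knob cap, 34 mm across, 18 mm high, lying on the panel face between small dial and key. Origin at the centre of its underside.
- driver: Bystander: screwdriver 180 mm long, 26 mm thick, orange handle, lying on the table in front of the panel (robot side). Origin under its middle.
- tub: Bystander: clear plastic bowl, 72 mm across, 50 mm high, on the table beyond the panel. Origin at the centre of its underside.
- can: Bystander: metal can, 52 mm across, 110 mm high, on the table beyond the panel, at the key's end. Origin at the centre of its underside.

How it is judged:
On the way, in this order (a step that is already met when the one before it is completed fails the run):
1. the large dial rests four clicks clockwise of where it started (distance of dial_tip from where it was at the start of the episode between 0.0406 and 0.0486 m and value of joint dial above 1.5 rad and value of joint key below 0.002 m), for 0.3 s.
2. the start key is pressed down (distance of dial_tip from where it was at the start of the episode between 0.0406 and 0.0486 m and value of joint dial above 1.5 rad and value of joint key above 0.004 m), for 0.04 s.
At the end, for the whole second after the job is handed in: The large dial is at rest in the stop four clicks (96 degrees) clockwise of its start (pointer point 40.6 to 48.6 mm from where it was; three clicks give 35 mm, five 52 mm), the key has been pressed at least 4 mm after that and is up again (under 1 mm), and the panel is within 12 mm of its place (distance of dial_tip from where it was at the start of the episode between 0.0406 and 0.0486 m and value of joint dial above 1.5 rad and value of joint key below 0.001 m and velocity of joint dial between -0.05 and 0.05 rad/s and distance of panel from where it was at the start of the episode below 0.012 m); the robot touches nothing.
It fails at once if the start key is pressed (3 mm) while the dial is not four clicks on (value of joint key above 0.003 m and not (distance of dial_tip from where it was at the start of the episode between 0.0406 and 0.0486 m and value of joint dial above 1.5 rad)).
It fails at once if the large dial is taken between the fingers (bar between them, fingertips well below its top) (z of the grasp point in the frame of dial_hub below 0.013 m and y of the grasp point in the frame of dial_hub between -0.005 and 0.005 m and x of the grasp point in the frame of dial_hub between -0.032 and 0.032 m).
It fails at once if the panel is lifted 6 mm, tipped 0.06 rad or shoved 12 mm (height (world z) of panel above 0.006 m or angle between panel's own z axis and vertical above 0.06 rad or distance of panel from where it was at the start of the episode above 0.012 m).
It fails at once if the small dial is turned more than 0.25 rad (value of joint small_dial above 0.25 rad or value of joint small_dial below -0.25 rad).
It fails at once if a thing lying about is moved more than 20 mm, or lifted (distance of any of driver, tub, can, cap from where it was at the start of the episode above 0.02 m).
It also fails if it takes over 58 s, if anything falls off the work surface, if the arm or the gripper's body presses on something with over 40 N, if the wrist force passes 120 N, or if a joint passes its speed limit or range.

ROBOT

A 6-joint arm with a two-finger parallel gripper is mounted at the origin on the work surface. World frame = base frame: x ahead of the robot, y to its left, z up, the work surface at z = 0. Lengths are in m, angles in rad, forces in N, time in s.
With the tool pointing down it reaches from about 0.3 to 0.875 m from the base axis. Payload 6.4 kg.
Tool frame: the origin (TCP) lies between the finger pads; the fingertips stand 25 mm ahead of it and the grasp point (between the pads) lies 6 mm ahead of it; y points along the fingers, x is the direction in which the jaws open and shut, and the axes are right-handed (so a half turn about y gives the same grasp; the last joint's range is limited). The gripper opens to 85 mm and grips with 20 to 120 N. Pads are 22 mm wide; open, the fingers measure 114 mm over their backs; the gripper's body (76 mm by 85 mm) begins 54 mm behind the grasp point. The pads swing forward as they close: fully open they stand 13 mm farther back than shut.
Start: joints at [-1.434, 0.181, 1.607, -0, 1.354, -0.206], TCP at [0.193, -0.542, 0.256] pointing down, gripper open.
Joint ranges: [-2.99, 2.99], [-0.89, 2.07], [0.3, 2.58], [-1.14, 4.28], [0, 2.63], [-3.12, 3.12]. Speed limits (rad/s): [2.57, 2.57, 3.01, 3.14, 3.14, 3.14].

INTERFACE

Orientations are given as a unit quaternion [w, x, y, z].
In Python, from bench import ctrl, vision, ticket, find_in, regions_of, pinpoint gives the robot as it stands.
- The arm moves only by the tool apply_moves, never from a script. Its argument "increments" is a list of rows, each an object of numbers: "x", "y", "z": the shift along the tool's x, y, z in cm; "ax", "ay", "az": the turn, a rotation vector about the tool's x, y, z in rad; "grip": the closure, from 0 (fully open) to 1 (shut). A call has 1 to 12 rows; each row is the pose to reach, as a shift and turn from the pose measured when the call began, along the tool's axes at that moment; what a row does not reach only later rows make up. A row lasts 1/8 s, in which the tool goes at most 62.5 mm and 10.7 degrees, less where a joint would pass 70% of its speed; a pose out of reach is approached as far as the arm can. A call with a gripper value outside its range is refused whole. The fingers move at their own pace and stop on an object; the grip force is fixed at half the most. Time passes only in rows, so rows that repeat a pose let the fingers close. It gives the time, the measured TCP pose, the force and the opening at its end, in the units of the state.
- ctrl.get_obs(): the state, without advancing time (a new reading comes with each control period).
- vision.camera(name): name is "scene" or "top" or "wrist"; returns the picture (420x560x3 uint8, red, green, blue); there is no depth.
- vision.camera_params(name): a dict with "intrinsics" (3x3 intrinsics, pixels), "R" (3x3) and "t" (3): a world point X has camera coordinates R X + t. Camera axes: x right, y down, z forward; pixel columns grow to the right and rows downward; lengths in m; the calibration is good to about 2 mm. A picture is of the moment at which its call begins: read the wrist's pose just before it. camera_params takes no time and is no camera call; for the wrist camera it gives the pose at the moment of the call.
- ticket.hand_in(): hands the job in, once; it reports no verdict.
Trained networks look in the newest picture that a camera, given by its name, has taken for a name from the list of things; names that differ only in an ending like _2 or _b are one class to them, and where a whole thing is asked for, a point or a joint stands for the part that bears it (a point fixed in the world has none). Each returns a list of dicts, best first, with "p" (0 to 1); they miss things now and then, are a little off and sometimes report something else, mostly with a low value. They report only what shows in the picture. A call takes as long as a camera call.
- find_in(camera, query): "rect" ([centre column, centre row, width, height] in pixels, round what is visible of it).
- regions_of(camera, query): "mask" (420x560 bool, what is visible of it) and "rect" ([centre column, centre row, width, height] in pixels, round what is visible of it).
- pinpoint(camera, query): "xy" ([column, row] in pixels: a listed point, or the origin of a listed thing).
The state is a dict: "time_s": time; "q": joint angles; "dq": joint speeds; "joint_efforts": joint torques, N m; "eef_pos": TCP position; "eef_rot": TCP orientation; "wrist_force": force on the tool from outside, world axes, zero at the start; "torque": the same for the moment, N m; "opening": opening from 0.0 (shut) to 1.0 (fully open).
Only numpy, scipy, OpenCV 4.12 (cv2) and the standard library are available. Lean on these libraries where they do the work, as an engineer would, in place of code of your own. Each camera call takes 0.05 s, during which the arm holds its last target.

## Working session

There is one attempt and no reset: what is moved stays moved. The work goes in short steps, Python scripts to look and compute and a tool call to move; the robot and the scene stay as the last step left them, time stands still between calls to the robot, and variables do not carry over. Pictures are saved under pics/ and viewed, and the job is handed in when it is done.

Besides the shell and the picture viewer there is one more tool, called by a JSON object that holds its "api" and its "payload", one argument or row to a line. apply_moves: Moves the arm, as the interface text tells. Its arguments: {"type":"object","properties":{"increments":{"type":"array","items":{"type":"object","properties":{"x":{"type":"number"},"y":{"type":"number"},"z":{"type":"number"},"ax":{"type":"number"},"ay":{"type":"number"},"az":{"type":"number"},"grip":{"type":"number"}}}}},"required":["increments"]}

```bash
mkdir -p pics; ls
python3 - <<'E'
from bench import ctrl, vision, find_in, pinpoint
import cv2
o=ctrl.get_obs(); print(o)
for c in ("top","scene"):
    im=vision.camera(c); cv2.imwrite(f"pics/{c}0.png",im[:,:,::-1])
    for n in ("panel","dial_hub","dial_tip","key_top","small_dial_top","cap","driver","tub","can"):
        r=pinpoint(c,n); print(c,n,[(x["xy"],round(x["p"],2)) for x in r[:2]])
    p=vision.camera_params(c); print(p)
E
```

```text
pics
{'time_s': 0.0, 'q': array([-1.43431186e+00,  1.81556366e-01,  1.60805176e+00,  3.62253664e-06,
        1.35378002e+00, -2.06278745e-01]), 'dq': array([-0.00166303,  0.00185088, -0.00042397,  0.00036896,  0.00010758,
        0.00276617]), 'joint_efforts': array([-1.50108344e-04, -4.44869721e+01, -3.51334798e+01, -2.91383521e-04,
        9.10202652e-03, -5.97972939e-05]), 'eef_pos': array([ 0.19320819, -0.54100979,  0.25535435]), 'eef_rot': array([ 0.5784117 , -0.57748147,  0.40783519, -0.40697114]), 'wrist_force': array([0.18309808, 0.02245784, 0.28077966]), 'torque': array([ 0.02792686,  0.00240034, -0.02980983]), 'opening': 1.0033793470028056}
top panel [([295.0, 233.7], 0.63)]
top dial_hub [([352.2, 216.8], 0.79)]
top dial_tip [([331.3, 213.7], 0.75)]
top key_top [([212.2, 260.6], 0.61)]
top small_dial_top [([279.4, 246.1], 0.84)]
top cap [([237.3, 229.4], 0.83), ([306.4, 157.0], 0.55)]
top driver [([310.0, 298.8], 0.91)]
top tub [([306.2, 156.2], 0.88)]
top can [([218.2, 177.5], 0.78)]
{'intrinsics': array([[384.17217404,   0.        , 272.57267839],
       [  0.        , 38
[... 323 characters left out ...]
 dial_hub [([218.1, 237.5], 0.73)]
scene dial_tip [([236.1, 236.9], 0.73)]
scene key_top [([237.7, 235.5], 0.69), ([228.6, 210.0], 0.62)]
scene small_dial_top []
scene cap [([318.8, 208.1], 0.6)]
scene driver [([229.6, 211.1], 0.97), ([293.4, 314.2], 0.52)]
scene tub [([294.3, 314.9], 0.81)]
scene can [([371.2, 260.3], 0.7)]
{'intrinsics': array([[400.82005395,   0.        , 280.36858317],
       [  0.        , 400.82005395, 208.90345052],
       [  0.        ,   0.        ,   1.        ]]), 'R': array([[ 0.42568401,  0.90485127, -0.00610713],
       [ 0.58988318, -0.28261372, -0.75641742],
       [-0.68617122,  0.31839231, -0.65406069]]), 't': array([-0.28906191, -0.23441432,  1.09679934])}
```

```bash
python3 - <<'E'
import cv2
im=cv2.imread("pics/top0.png"); cv2.imwrite("pics/top0c.png",cv2.resize(im[130:340,160:440],None,fx=2.8,fy=2.8,interpolation=cv2.INTER_CUBIC))
E
cat > h.py <<'E'
import numpy as np
from bench import vision
def ray(c,xy,z,p=None):
    p=p or vision.camera_params(c); R,t,K=p["R"],p["t"],p["intrinsics"]
    C=-R.T@t; d=R.T@np.linalg.solve(K,[xy[0],xy[1],1]); s=(z-C[2])/d[2]; return C+s*d
def proj(c,X,p=None):
    p=p or vision.camera_params(c); v=p["intrinsics"]@(p["R"]@np.asarray(X)+p["t"]); return v[:2]/v[2]
E
python3 - <<'E'
from h import *
P={"panel":(295,233.7,.06),"hub":(352.2,216.8,.085),"tip":(331.3,213.7,.085),"key":(212.2,260.6,.07),"sd":(279.4,246.1,.075),"cap":(237.3,229.4,.06),"drv":(310,298.8,0),"tub":(306.2,156.2,0),"can":(218.2,177.5,0)}
W={k:ray("top",v[:2],v[2])[:2] for k,v in P.items()}
for k in W: print(k,W[k].round(4))
src=np.array([[0,-.1],[-.015,.03],[-.015,.15]]);dst=np.array([W["hub"],W["sd"],W["key"]])
a=src-src.mean(0);b=dst-dst.mean(0)
th=np.arctan2((a[:,0]*b[:,1]-a[:,1]*b[:,0]).sum(),(a*b).sum());R=np.array([[np.cos(th),-np.sin(th)],[np.sin(th),np.cos(th)]])
t=dst.mean(0)-R@src.mean(0);print("yaw",th,"origin",t,"res",(src@R.T+t-dst)*1000)
d=W["tip"]-W["hub"];print("bar ang world",np.degrees(np.arctan2(d[1],d[0])),np.linalg.norm(d),"rel panel",np.degrees(np.arctan2(d[1],d[0])-th))
E
```

```text
panel [0.5335 0.0466]
hub [ 0.56   -0.0505]
tip [ 0.5657 -0.0154]
key [0.4878 0.1916]
sd [0.5118 0.074 ]
cap [0.5422 0.1491]
drv [0.4135 0.0198]
tub [0.6877 0.0217]
can [0.6484 0.1956]
yaw 0.22994038336180536 origin [0.53566838 0.04800499] res [[-1.50506794  1.13059453]
 [ 2.43487248 -0.15392726]
 [-0.92980454 -0.97666728]]
bar ang world 80.68164262703515 0.03557605076601017 rel panel 67.50702912078351
```

View pics/top0c.png

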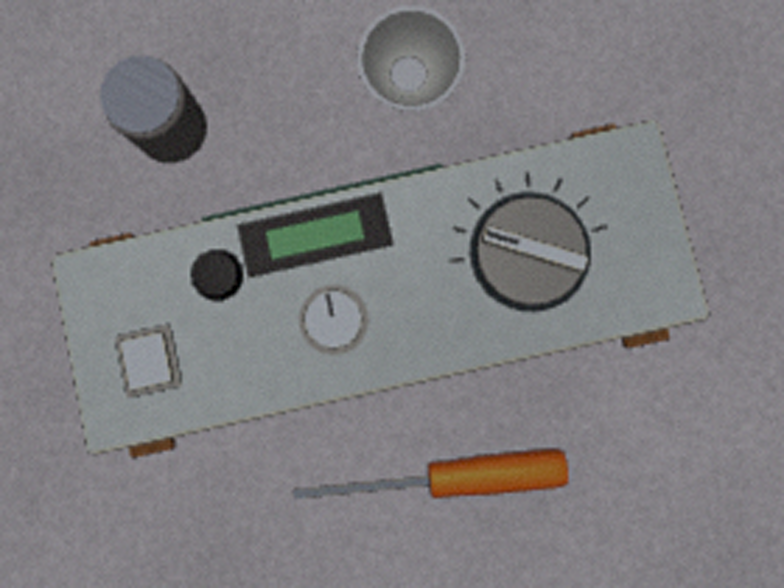

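View pics/scene0.png

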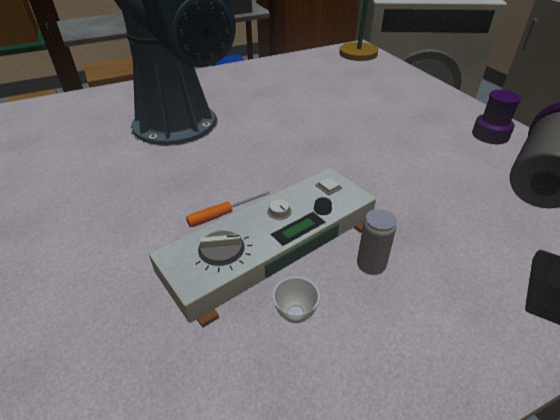

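The top view shows the pointer (black line) at the left end of the bar, crop (487,235), with the tail at (585,263). That puts the dial in the second stop, about 60° from panel x. The small dial, cap and key lie further left, clear of the dial. Next I'll work out a hover pose.

```bash
cat >> h.py <<'E'
from scipy.spatial.transform import Rotation as Rn
from bench import ctrl
def cur():
    o=ctrl.get_obs(); q=o["eef_rot"]; return o,Rn.from_quat(q[[1,2,3,0]]).as_matrix(),o["eef_pos"]
def target(yaw):  # tool x at yaw, y down
    x=np.array([np.cos(yaw),np.sin(yaw),0]); y=np.array([0,0,-1.]); return np.c_[x,y,np.cross(x,y)]
def inc(pos,yaw):
    o,R,p=cur(); d=R.T@(np.asarray(pos)-p)*100; a=Rn.from_matrix(R.T@target(yaw)).as_rotvec(); return d.round(2),a.round(4)
E
python3 - <<'E'
from h import *
o,R,p=cur(); print(R.round(3)); print("yaw x",np.degrees(np.arctan2(R[1,0],R[0,0])))
for y in (74,-106): print(y,inc([.56,-.05,.25],np.radians(y)))
E
```

```text
[[ 0.336 -0.     0.942]
 [-0.942  0.     0.336]
 [-0.    -1.    -0.   ]]
yaw x -70.35797588995727
74 (array([-33.97,   0.63,  51.06]), array([-1.0000e-04, -2.5195e+00, -0.0000e+00]))
-106 (array([-33.97,   0.63,  51.06]), array([ 0.    ,  0.6221, -0.    ]))
```

{"api": "apply_moves", "payload": {
  "increments": [
    {"x": -8,"z": 12.5,"ay": -0.6,"grip": 1},
    {"x": -17,"z": 25,"ay": -1.2,"grip": 1},
    {"x": -25,"z": 38,"ay": -1.8,"grip": 1},
    {"x": -31.2,"z": 47,"ay": -2.3,"grip": 1},
    {"x": -31.2,"z": 47,"ay": -2.52,"grip": 1},
    {"x": -31.2,"z": 47,"ay": -2.52,"grip": 1},
    {"x": -31.2,"z": 47,"ay": -2.52,"grip": 1},
    {"x": -31.2,"z": 47,"ay": -2.52,"grip": 1},
    {"x": -31.2,"z": 47,"ay": -2.52,"grip": 1},
    {"x": -31.2,"z": 47,"ay": -2.52,"grip": 1},
    {"x": -31.2,"z": 47,"ay": -2.52,"grip": 1},
    {"x": -31.2,"z": 47,"ay": -2.52,"grip": 1}
  ]
}}

```text
invalid input
```

{"api": "apply_moves", "payload": {
  "increments": [
    {"x": -8.0,"y": 0.0,"z": 12.5,"ax": 0.0,"ay": -0.6,"az": 0.0,"grip": 1.0}
  ]
}}

```text
time_s: 1.12
eef_pos: [0.2301, -0.494, 0.2563]
eef_rot: [-0.613, 0.614, -0.352, 0.352]
wrist_force: [1.7, -0.5, 0.1]
opening: 0.819
```

Run:
```python
from h import *
print(inc([.53,-.06,.25],np.radians(74)))
```

```text
(array([-22.31,   0.56,  47.81]), array([ 1.7000e-03, -2.3327e+00, -5.0000e-04]))
```

{"api": "apply_moves", "payload": {
  "increments": [
    {"x": -22.3,"y": 0.5,"z": 47.8,"ax": 0.0,"ay": -2.33,"az": 0.0,"grip": 1.0},
    {"x": -22.3,"y": 0.5,"z": 47.8,"ax": 0.0,"ay": -2.33,"az": 0.0,"grip": 1.0},
    {"x": -22.3,"y": 0.5,"z": 47.8,"ax": 0.0,"ay": -2.33,"az": 0.0,"grip": 1.0},
    {"x": -22.3,"y": 0.5,"z": 47.8,"ax": 0.0,"ay": -2.33,"az": 0.0,"grip": 1.0},
    {"x": -22.3,"y": 0.5,"z": 47.8,"ax": 0.0,"ay": -2.33,"az": 0.0,"grip": 1.0},
    {"x": -22.3,"y": 0.5,"z": 47.8,"ax": 0.0,"ay": -2.33,"az": 0.0,"grip": 1.0},
    {"x": -22.3,"y": 0.5,"z": 47.8,"ax": 0.0,"ay": -2.33,"az": 0.0,"grip": 1.0},
    {"x": -22.3,"y": 0.5,"z": 47.8,"ax": 0.0,"ay": -2.33,"az": 0.0,"grip": 1.0},
    {"x": -22.3,"y": 0.5,"z": 47.8,"ax": 0.0,"ay": -2.33,"az": 0.0,"grip": 1.0},
    {"x": -22.3,"y": 0.5,"z": 47.8,"ax": 0.0,"ay": -2.33,"az": 0.0,"grip": 1.0},
    {"x": -22.3,"y": 0.5,"z": 47.8,"ax": 0.0,"ay": -2.33,"az": 0.0,"grip": 1.0},
    {"x": -22.3,"y": 0.5,"z": 47.8,"ax": 0.0,"ay": -2.33,"az": 0.0,"grip": 1.0}
  ]
}}

```text
time_s: 2.62
eef_pos: [0.5301, -0.0598, 0.2506]
eef_rot: [-0.58, 0.581, 0.404, -0.404]
wrist_force: [-0.1, -0.1, 0.3]
opening: 0.0
```

Run:
```python
from h import *
from bench import pinpoint
import cv2
o,R,p=cur(); print(p,np.degrees(np.arctan2(R[1,0],R[0,0])), o["q"].round(3))
im=vision.camera("wrist"); cv2.imwrite("pics/w1.png",im[:,:,::-1]); prm=vision.camera_params("wrist")
print("cam C",-prm["R"].T@prm["t"])
for n,z in (("dial_hub",.085),("dial_tip",.085),("small_dial_top",.075),("key_top",.07)):
    for x in pinpoint("wrist",n)[:1]: print(n,x["xy"],round(x["p"],2),ray("wrist",x["xy"],z,prm))
im=vision.camera("top"); cv2.imwrite("pics/t1.png",im[:,:,::-1])
```

```text
[ 0.53005998 -0.05983917  0.25058426] 69.67942598930931 [-3.340e-01  9.300e-02  1.717e+00 -1.000e-03  1.331e+00 -1.550e+00]
cam C [ 0.45882336 -0.03516771  0.36905748]
dial_hub [297.8, 223.4] 0.59 [ 0.56196625 -0.05197645  0.085     ]
dial_tip [335.5, 217.0] 0.88 [ 0.56729884 -0.02049265  0.085     ]
small_dial_top [425.2, 112.9] 0.71 [0.51177332 0.07247108 0.075     ]
```

View pics/w1.png

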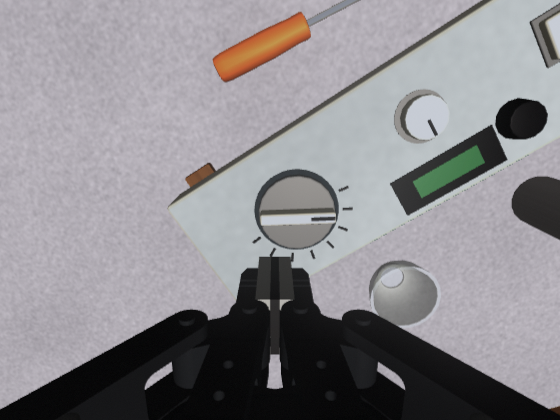

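Run:
```python
from h import *
import cv2
o,R,p=cur()
for a in (0.006,.025,.038): print(a,proj("wrist",p+R[:,1]*a))
print([proj("wrist",p+R@np.array([x,.025,z])).round(1) for x in(-.0145,.0145) for z in(-.011,.011)])
im=cv2.imread("pics/w1.png"); cv2.imwrite("pics/w1c.png",cv2.resize(im[160:300,220:370],None,fx=4,fy=4,interpolation=cv2.INTER_CUBIC))
```

```text
0.006 [277.14320273 296.00910952]
0.025 [276.82943635 273.19423662]
0.038 [276.65294557 260.36107437]
[array([244.8, 295. ]), array([243.6, 250.4]), array([308.8, 295. ]), array([310.2, 250.4])]
```

View pics/w1c.png

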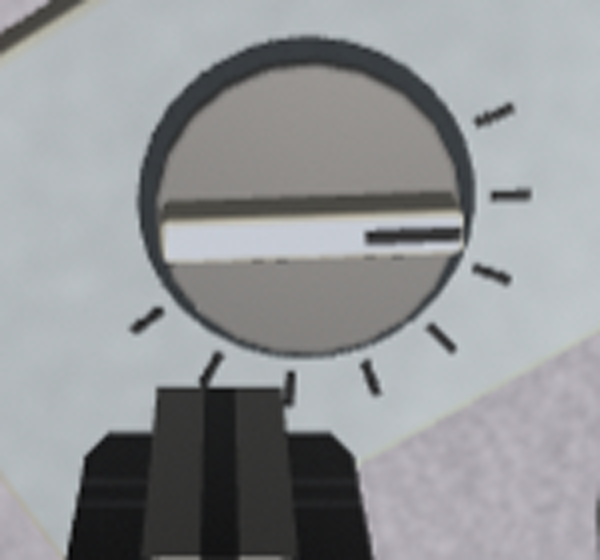

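Run:
```python
from h import *
f=lambda a,b:(220+a/4-.4,160+b/4-.4)
L=ray("wrist",f(163.5,244),.085)[:2];Rr=ray("wrist",f(463,230.5),.085)[:2]
d=Rr-L;print(L,Rr,"hub",(L+Rr)/2,"len",np.linalg.norm(d),"ang",np.degrees(np.arctan2(d[1],d[0])))
# top view
g=lambda a,b:(160+a/2.8-.3,130+b/2.8-.3)
L=ray("top",g(585,263),.085)[:2];Rr=ray("top",g(487,235),.085)[:2];d=Rr-L
print("top hub",(L+Rr)/2,np.linalg.norm(d),np.degrees(np.arctan2(d[1],d[0])))
print("disc top", ray("top",g(530,252),.066))
```

```text
[ 0.54859573 -0.08114928] [ 0.56811083 -0.02150628] hub [ 0.55835328 -0.05132778] len 0.06275449741947275 ang 71.88198552103543
top hub [ 0.55691054 -0.04848267] 0.060952168029500445 73.05177178362027
disc top [ 0.55657187 -0.04777461  0.066     ]
```

Run:
```python
from h import *
print(inc([.537,-.0225,.125],np.radians(72.5)),inc([.537,-.0225,.101],np.radians(72.5)))
```

```text
(array([ 3.78, 12.56,  0.69]), array([ 0.0002, -0.059 , -0.0014])) (array([ 3.79, 14.96,  0.69]), array([ 0.0002, -0.059 , -0.0014]))
```

{"api": "apply_moves", "payload": {
  "increments": [
    {"x": 3.8,"y": 4.0,"z": 0.7,"ax": 0.0,"ay": -0.055,"az": 0.0,"grip": 1.0},
    {"x": 3.8,"y": 8.0,"z": 0.7,"ax": 0.0,"ay": -0.055,"az": 0.0,"grip": 1.0},
    {"x": 3.8,"y": 12.0,"z": 0.7,"ax": 0.0,"ay": -0.055,"az": 0.0,"grip": 1.0},
    {"x": 3.8,"y": 13.5,"z": 0.7,"ax": 0.0,"ay": -0.055,"az": 0.0,"grip": 1.0},
    {"x": 3.8,"y": 14.0,"z": 0.7,"ax": 0.0,"ay": -0.055,"az": 0.0,"grip": 1.0},
    {"x": 3.8,"y": 14.5,"z": 0.7,"ax": 0.0,"ay": -0.055,"az": 0.0,"grip": 1.0},
    {"x": 3.8,"y": 14.8,"z": 0.7,"ax": 0.0,"ay": -0.055,"az": 0.0,"grip": 1.0},
    {"x": 3.8,"y": 14.8,"z": 0.7,"ax": 0.0,"ay": -0.055,"az": 0.0,"grip": 1.0}
  ]
}}

```text
time_s: 3.92
eef_pos: [0.5373, -0.0224, 0.1031]
eef_rot: [-0.57, 0.572, 0.417, -0.417]
wrist_force: [0.2, -0.5, 0.8]
opening: 0.001
```

Run:
```python
from h import *
import cv2
o,R,p=cur(); print(p,np.degrees(np.arctan2(R[1,0],R[0,0])), o["wrist_force"].round(2))
a=vision.camera("wrist"); b=vision.camera("scene")
cv2.imwrite("pics/w2.png",a[:,:,::-1]); cv2.imwrite("pics/s2.png",cv2.resize(b[150:300,140:340,::-1],None,fx=4,fy=4,interpolation=cv2.INTER_CUBIC))
```

```text
[ 0.53731297 -0.02243923  0.10314142] 72.26415615825861 [ 0.21 -0.48  0.82]
```

View pics/w2.png

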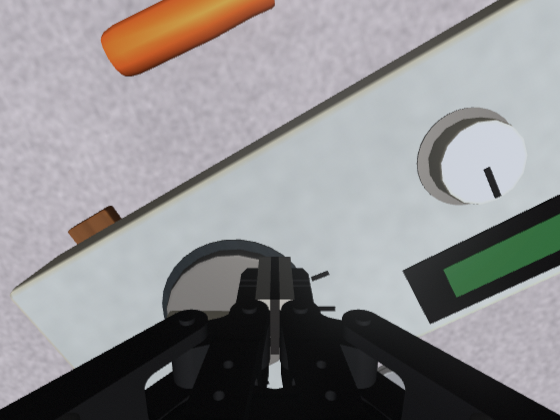

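View pics/s2.png

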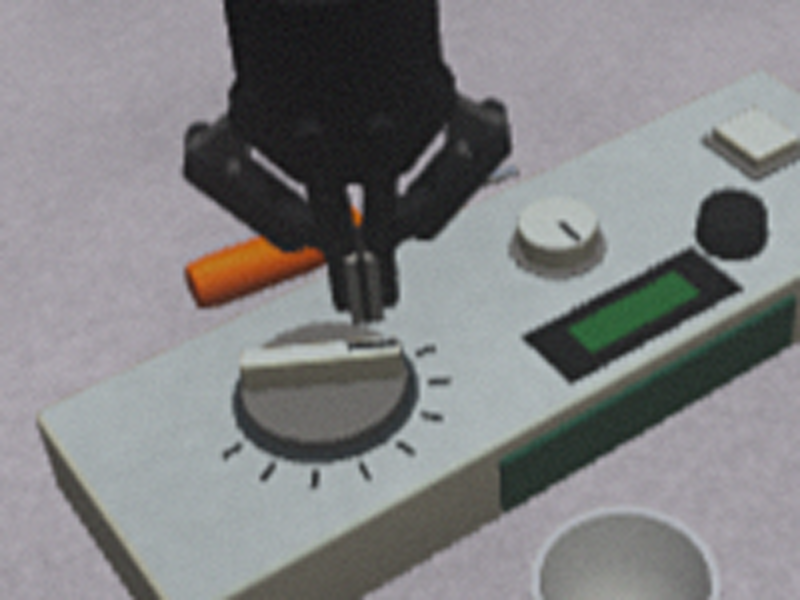

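Run:
```python
from h import *
o,R,p=cur()
for a in (.02,.025,.03,.038):print(a,[((proj("scene",p+R@np.array([x,a,z]))-[140,150])*4).round(0) for x,z in((0,0),(-.007,-.011),(.007,-.011),(-.007,.011),(.007,.011))])
```

```text
0.02 [array([366., 298.]), array([350., 318.]), array([384., 315.]), array([349., 282.]), array([382., 279.])]
0.025 [array([367., 307.]), array([351., 327.]), array([385., 323.]), array([350., 291.]), array([383., 288.])]
0.03 [array([368., 316.]), array([352., 335.]), array([386., 332.]), array([351., 299.]), array([384., 296.])]
0.038 [array([370., 329.]), array([354., 349.]), array([388., 346.]), array([352., 313.]), array([385., 310.])]
```

```bash
cat > plan.py <<'E'
from h import *
hub=np.array([.558,-.050]); A0=np.radians(72.5)
def plan(thetas,d=.016,r=.020,z=.099):
    for th in thetas:
        a=A0-np.radians(th); u=np.array([np.cos(a),np.sin(a)]); n=np.array([-u[1],u[0]])
        q=hub+r*u+d*n; i=inc([*q,z],a); print(th,i[0],i[1])
E
python3 - <<'E'
from plan import *
plan([0],d=.024); plan(range(0,50,6))
E
```

```text
0 [-0.01  0.41 -0.4 ] [ 0.0012 -0.004  -0.0013]
0 [-0.    0.42 -1.2 ] [ 0.0012 -0.004  -0.0013]
6 [ 0.15  0.42 -1.42] [ 0.0012  0.1008 -0.0012]
12 [ 0.29  0.42 -1.65] [ 0.0013  0.2055 -0.0012]
18 [ 0.4   0.42 -1.9 ] [ 0.0014  0.3102 -0.0011]
24 [ 0.48  0.42 -2.15] [ 0.0014  0.4149 -0.001 ]
30 [ 0.53  0.42 -2.42] [ 0.0015  0.5196 -0.0009]
36 [ 0.56  0.42 -2.68] [ 0.0015  0.6244 -0.0009]
42 [ 0.56  0.42 -2.95] [ 0.0016  0.7291 -0.0008]
48 [ 0.53  0.42 -3.22] [ 1.600e-03  8.338e-01 -7.000e-04]
```

{"api": "apply_moves", "payload": {
  "increments": [
    {"x": 0.0,"y": 0.4,"z": -0.4,"ax": 0.0,"ay": 0.0,"az": 0.0,"grip": 1.0},
    {"x": 0.0,"y": 0.4,"z": -1.2,"ax": 0.0,"ay": 0.0,"az": 0.0,"grip": 1.0},
    {"x": 0.15,"y": 0.4,"z": -1.42,"ax": 0.0,"ay": 0.1,"az": 0.0,"grip": 1.0},
    {"x": 0.29,"y": 0.4,"z": -1.65,"ax": 0.0,"ay": 0.205,"az": 0.0,"grip": 1.0},
    {"x": 0.4,"y": 0.4,"z": -1.9,"ax": 0.0,"ay": 0.31,"az": 0.0,"grip": 1.0},
    {"x": 0.48,"y": 0.4,"z": -2.15,"ax": 0.0,"ay": 0.415,"az": 0.0,"grip": 1.0},
    {"x": 0.53,"y": 0.4,"z": -2.42,"ax": 0.0,"ay": 0.52,"az": 0.0,"grip": 1.0},
    {"x": 0.56,"y": 0.4,"z": -2.68,"ax": 0.0,"ay": 0.625,"az": 0.0,"grip": 1.0},
    {"x": 0.56,"y": 0.4,"z": -2.95,"ax": 0.0,"ay": 0.73,"az": 0.0,"grip": 1.0},
    {"x": 0.53,"y": 0.4,"z": -3.22,"ax": 0.0,"ay": 0.834,"az": 0.0,"grip": 1.0},
    {"x": 0.53,"y": 0.4,"z": -3.22,"ax": 0.0,"ay": 0.834,"az": 0.0,"grip": 1.0}
  ]
}}

```text
time_s: 5.4
eef_pos: [0.5698, -0.0272, 0.0989]
eef_rot: [-0.691, 0.691, 0.15, -0.15]
wrist_force: [-0.2, 1.1, -2.4]
opening: -0.005
```

Run:
```python
from plan import *
import cv2
o,R,p=cur(); print(p,np.degrees(np.arctan2(R[1,0],R[0,0])), o["wrist_force"].round(2))
b=vision.camera("scene")
cv2.imwrite("pics/s3.png",cv2.resize(b[150:300,140:340,::-1],None,fx=4,fy=4,interpolation=cv2.INTER_CUBIC))
plan([48,54,60,66,72,78,84,90,96]);plan([92,88],d=.03)
```

```text
[ 0.56983137 -0.0271547   0.09889768] 24.53340261743082 [-0.19  1.08 -2.42]
48 [-0.02 -0.01  0.01] [ 0.0014  0.0018 -0.0002]
54 [ 0.14 -0.01 -0.21] [ 1.400e-03  1.065e-01 -1.000e-04]
60 [ 0.27 -0.01 -0.44] [ 0.0014  0.2113 -0.    ]
66 [ 0.38 -0.01 -0.69] [0.0014 0.316  0.    ]
72 [ 0.46 -0.01 -0.94] [1.400e-03 4.207e-01 1.000e-04]
78 [ 0.51 -0.01 -1.21] [1.400e-03 5.254e-01 2.000e-04]
84 [ 0.54 -0.01 -1.47] [1.400e-03 6.301e-01 3.000e-04]
90 [ 0.54 -0.01 -1.74] [1.400e-03 7.349e-01 3.000e-04]
96 [ 0.51 -0.01 -2.01] [1.300e-03 8.396e-01 4.000e-04]
92 [ 1.5  -0.01 -0.82] [1.400e-03 7.698e-01 4.000e-04]
88 [ 1.44 -0.01 -0.58] [1.4e-03 7.0e-01 3.0e-04]
```

View pics/s3.png

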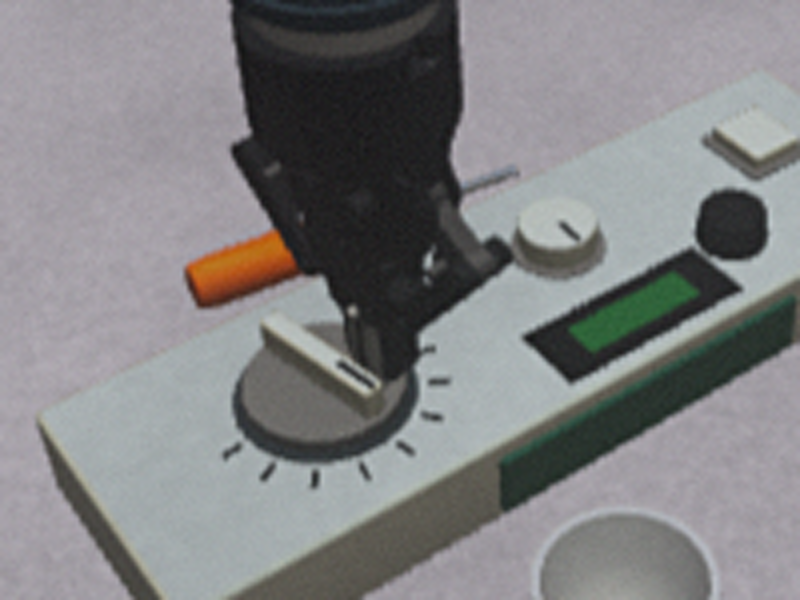

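{"api": "apply_moves", "payload": {
  "increments": [
    {"x": 0.14,"y": 0.0,"z": -0.21,"ax": 0.0,"ay": 0.105,"az": 0.0,"grip": 1.0},
    {"x": 0.27,"y": 0.0,"z": -0.44,"ax": 0.0,"ay": 0.21,"az": 0.0,"grip": 1.0},
    {"x": 0.38,"y": 0.0,"z": -0.69,"ax": 0.0,"ay": 0.315,"az": 0.0,"grip": 1.0},
    {"x": 0.46,"y": 0.0,"z": -0.94,"ax": 0.0,"ay": 0.42,"az": 0.0,"grip": 1.0},
    {"x": 0.51,"y": 0.0,"z": -1.21,"ax": 0.0,"ay": 0.525,"az": 0.0,"grip": 1.0},
    {"x": 0.54,"y": 0.0,"z": -1.47,"ax": 0.0,"ay": 0.63,"az": 0.0,"grip": 1.0},
    {"x": 0.54,"y": 0.0,"z": -1.74,"ax": 0.0,"ay": 0.735,"az": 0.0,"grip": 1.0},
    {"x": 0.52,"y": 0.0,"z": -1.9,"ax": 0.0,"ay": 0.8,"az": 0.0,"grip": 1.0},
    {"x": 0.52,"y": 0.0,"z": -1.9,"ax": 0.0,"ay": 0.8,"az": 0.0,"grip": 1.0},
    {"x": 0.52,"y": 0.0,"z": -1.9,"ax": 0.0,"ay": 0.8,"az": 0.0,"grip": 1.0}
  ]
}}

```text
time_s: 6.7
eef_pos: [0.5825, -0.0424, 0.099]
eef_rot: [-0.695, 0.696, -0.129, 0.13]
wrist_force: [-0.7, 0.1, 0.4]
opening: -0.004
```

Run:
```python
from plan import *
import cv2
o,R,p=cur(); print(p,np.degrees(np.arctan2(R[1,0],R[0,0])), o["wrist_force"].round(2))
b=vision.camera("scene")
cv2.imwrite("pics/s4.png",cv2.resize(b[150:300,140:340,::-1],None,fx=4,fy=4,interpolation=cv2.INTER_CUBIC))
plan([94]);plan([94],d=.03);plan([94],d=.03,z=.2)
```

```text
[ 0.58254653 -0.04239708  0.0990263 ] -21.1137783859757 [-0.66  0.08  0.43]
94 [-0.    0.   -0.01] [0.0012 0.0063 0.0012]
94 [0.01 0.   1.39] [0.0012 0.0063 0.0012]
94 [  0.02 -10.1    1.38] [0.0012 0.0063 0.0012]
```

View pics/s4.png

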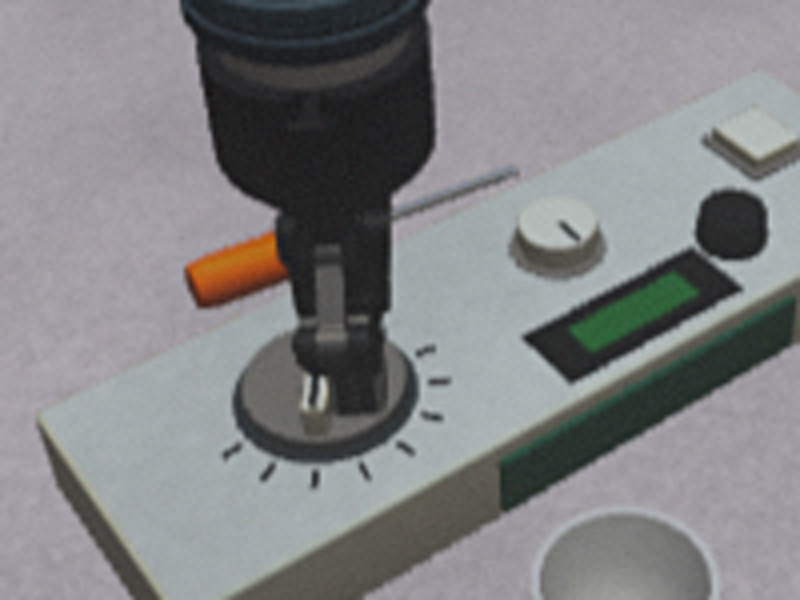

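The bar now points at the sixth mark, at crop (315,480), which is four clicks from the second. I'll back off, lift and verify.

{"api": "apply_moves", "payload": {
  "increments": [
    {"x": 0.0,"y": 0.0,"z": 0.7,"ax": 0.0,"ay": 0.0,"az": 0.0,"grip": 1.0},
    {"x": 0.0,"y": 0.0,"z": 1.4,"ax": 0.0,"ay": 0.0,"az": 0.0,"grip": 1.0},
    {"x": 0.0,"y": -4.0,"z": 1.4,"ax": 0.0,"ay": 0.0,"az": 0.0,"grip": 1.0},
    {"x": -4.0,"y": -8.0,"z": 4.0,"ax": 0.0,"ay": 0.0,"az": 0.0,"grip": 1.0},
    {"x": -9.0,"y": -9.0,"z": 8.0,"ax": 0.0,"ay": 0.0,"az": 0.0,"grip": 1.0},
    {"x": -13.0,"y": -9.0,"z": 13.0,"ax": 0.0,"ay": 0.0,"az": 0.0,"grip": 1.0},
    {"x": -13.0,"y": -9.0,"z": 17.0,"ax": 0.0,"ay": 0.0,"az": 0.0,"grip": 1.0},
    {"x": -13.0,"y": -9.0,"z": 17.0,"ax": 0.0,"ay": 0.0,"az": 0.0,"grip": 1.0}
  ]
}}

```text
time_s: 7.75
eef_pos: [0.5226, 0.1664, 0.1891]
eef_rot: [-0.695, 0.696, -0.127, 0.129]
wrist_force: [0.1, -0.7, 0.4]
opening: 0.001
```

Run:
```python
from plan import *
from bench import pinpoint
import cv2
o,R,p=cur(); print(p,np.degrees(np.arctan2(R[1,0],R[0,0])), o["wrist_force"].round(2))
b=vision.camera("top"); cv2.imwrite("pics/t5.png",cv2.resize(b[130:340,160:440,::-1],None,fx=2.8,fy=2.8,interpolation=cv2.INTER_CUBIC))
for n,z in (("dial_hub",.085),("dial_tip",.085),("small_dial_top",.075),("key_top",.07)):
    for x in pinpoint("top",n)[:1]: print(n,x["xy"],round(x["p"],2),ray("top",x["xy"],z))
w=vision.camera("wrist"); cv2.imwrite("pics/w5.png",w[:,:,::-1])
for n,z in (("dial_hub",.085),("dial_tip",.085),("small_dial_top",.075),("key_top",.07)):
    for x in pinpoint("wrist",n)[:1]: print(n,x["xy"],round(x["p"],2),ray("wrist",x["xy"],z))
```

```text
[0.5225671  0.1663967  0.18913629] -20.864474303660405 [ 0.11 -0.74  0.44]
dial_hub [355.0, 219.9] 0.64 [ 0.55463314 -0.05502505  0.085     ]
dial_tip [353.4, 201.6] 0.63 [ 0.58592737 -0.05336973  0.085     ]
small_dial_top [276.3, 245.3] 0.57 [0.51321365 0.07928426 0.075     ]
small_dial_top [306.3, 316.0] 0.57 [0.51539684 0.07619374 0.075     ]
key_top [216.9, 187.6] 0.71 [0.49203692 0.19027746 0.07      ]
```

View pics/t5.png

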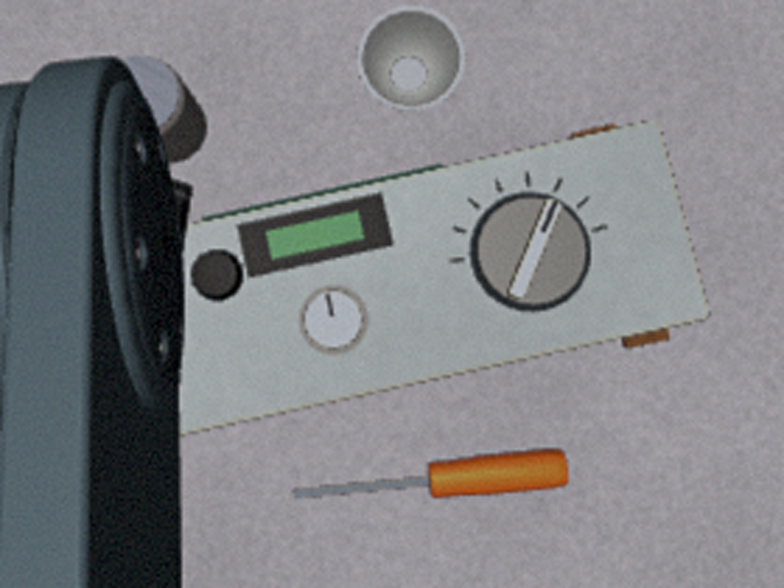

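View pics/w5.png

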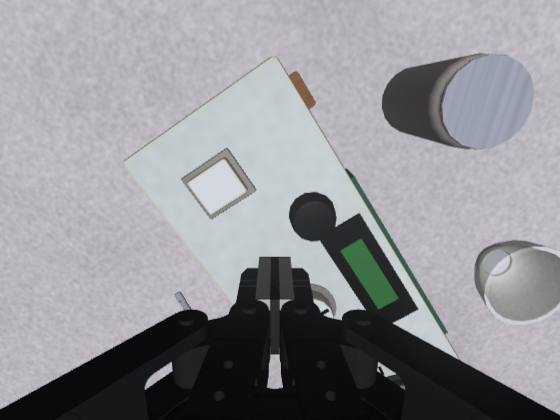

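The dial rests on the sixth mark (about -22° world, roughly 95° turned) and the key sits at about (0.489, 0.1905). Next is the key.

Run:
```python
from h import *
print(inc([.489,.1905,.105],np.radians(13)))
```

```text
(array([-4.15,  8.36,  1.4 ]), array([ 0.0015, -0.597 ,  0.0007]))
```

{"api": "apply_moves", "payload": {
  "increments": [
    {"x": -2.0,"y": 2.0,"z": 0.7,"ax": 0.0,"ay": -0.18,"az": 0.0,"grip": 1.0},
    {"x": -4.15,"y": 4.0,"z": 1.4,"ax": 0.0,"ay": -0.36,"az": 0.0,"grip": 1.0},
    {"x": -4.15,"y": 5.0,"z": 1.4,"ax": 0.0,"ay": -0.54,"az": 0.0,"grip": 1.0},
    {"x": -4.15,"y": 7.0,"z": 1.4,"ax": 0.0,"ay": -0.597,"az": 0.0,"grip": 1.0},
    {"x": -4.15,"y": 8.0,"z": 1.4,"ax": 0.0,"ay": -0.597,"az": 0.0,"grip": 1.0},
    {"x": -4.15,"y": 8.3,"z": 1.4,"ax": 0.0,"ay": -0.597,"az": 0.0,"grip": 1.0},
    {"x": -4.15,"y": 8.3,"z": 1.4,"ax": 0.0,"ay": -0.597,"az": 0.0,"grip": 1.0}
  ]
}}

```text
time_s: 9.12
eef_pos: [0.4893, 0.1904, 0.1059]
eef_rot: [-0.702, 0.703, 0.08, -0.08]
wrist_force: [0.8, 0.5, 1.5]
opening: -0.004
```

Run:
```python
from h import *
import cv2
o,R,p=cur(); print(p,np.degrees(np.arctan2(R[1,0],R[0,0])), o["wrist_force"].round(2),inc([.489,.1905,.0885],np.radians(13)))
b=vision.camera("scene"); b=b[130:280,240:440,::-1]; cv2.imwrite("pics/s6.png",cv2.resize(b,None,fx=4,fy=4,interpolation=cv2.INTER_CUBIC))
```

```text
[0.48929032 0.1904011  0.10585039] 12.94913653820826 [0.76 0.49 1.49] (array([-0.03,  1.73,  0.02]), array([ 0.0017, -0.0009,  0.0005]))
```

View pics/s6.png

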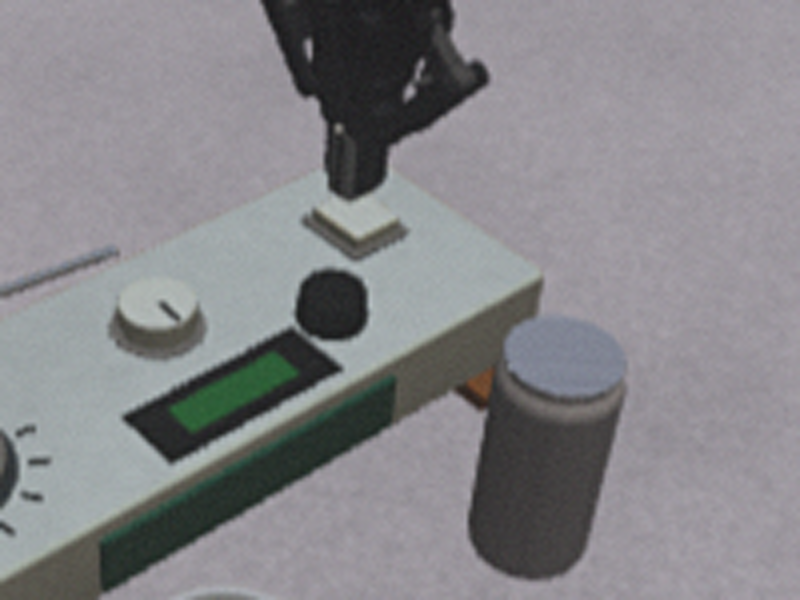

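The closed fingertips hover about 11 mm over the key, with the key top at crop (357,218). Pressing down now.

{"api": "apply_moves", "payload": {
  "increments": [
    {"x": 0.0,"y": 0.8,"z": 0.0,"ax": 0.0,"ay": 0.0,"az": 0.0,"grip": 1.0},
    {"x": 0.0,"y": 1.1,"z": 0.0,"ax": 0.0,"ay": 0.0,"az": 0.0,"grip": 1.0},
    {"x": 0.0,"y": 1.3,"z": 0.0,"ax": 0.0,"ay": 0.0,"az": 0.0,"grip": 1.0},
    {"x": 0.0,"y": 1.5,"z": 0.0,"ax": 0.0,"ay": 0.0,"az": 0.0,"grip": 1.0},
    {"x": 0.0,"y": 1.6,"z": 0.0,"ax": 0.0,"ay": 0.0,"az": 0.0,"grip": 1.0},
    {"x": 0.0,"y": 1.6,"z": 0.0,"ax": 0.0,"ay": 0.0,"az": 0.0,"grip": 1.0},
    {"x": 0.0,"y": 1.6,"z": 0.0,"ax": 0.0,"ay": 0.0,"az": 0.0,"grip": 1.0}
  ]
}}

```text
time_s: 10.05
eef_pos: [0.4894, 0.1904, 0.0902]
eef_rot: [-0.702, 0.703, 0.08, -0.079]
wrist_force: [-3.3, -0.5, 3.3]
opening: 0.0
```

Run:
```python
from h import *
import cv2
o,R,p=cur(); print(p, o["wrist_force"].round(2))
b=vision.camera("scene"); b=b[130:280,240:440,::-1]; cv2.imwrite("pics/s7.png",cv2.resize(b,None,fx=4,fy=4,interpolation=cv2.INTER_CUBIC))
```

```text
[0.48941509 0.19042766 0.09020759] [-3.29 -0.51  3.26]
```

View pics/s7.png

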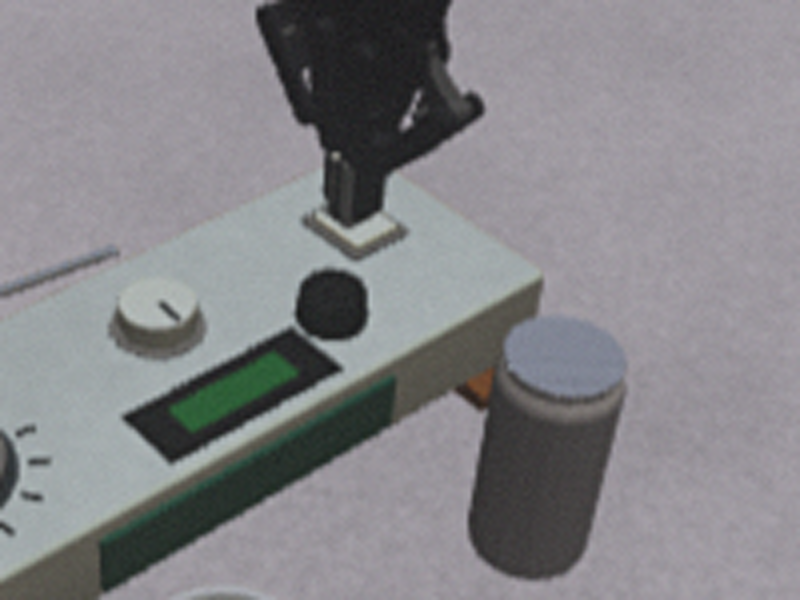

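The key is nearly down at about 3 N. I'll push a little further until it bottoms.

{"api": "apply_moves", "payload": {
  "increments": [
    {"x": 0.0,"y": 0.1,"z": 0.0,"ax": 0.0,"ay": 0.0,"az": 0.0,"grip": 1.0},
    {"x": 0.0,"y": 0.15,"z": 0.0,"ax": 0.0,"ay": 0.0,"az": 0.0,"grip": 1.0},
    {"x": 0.0,"y": 0.15,"z": 0.0,"ax": 0.0,"ay": 0.0,"az": 0.0,"grip": 1.0}
  ]
}}

```text
time_s: 10.48
eef_pos: [0.4895, 0.1905, 0.0899]
eef_rot: [-0.702, 0.703, 0.08, -0.08]
wrist_force: [-6.4, -1.6, 14.7]
opening: 0.001
```

It bottomed: 14.7 N with the tip at about 65 mm. Releasing straight up.

{"api": "apply_moves", "payload": {
  "increments": [
    {"x": 0.0,"y": -0.5,"z": 0.0,"ax": 0.0,"ay": 0.0,"az": 0.0,"grip": 1.0},
    {"x": 0.0,"y": -2.0,"z": 0.0,"ax": 0.0,"ay": 0.0,"az": 0.0,"grip": 1.0},
    {"x": 0.0,"y": -6.0,"z": 0.0,"ax": 0.0,"ay": 0.0,"az": 0.0,"grip": 1.0},
    {"x": 0.0,"y": -11.0,"z": 0.0,"ax": 0.0,"ay": 0.0,"az": 0.0,"grip": 1.0},
    {"x": 0.0,"y": -14.0,"z": 5.0,"ax": 0.0,"ay": 0.0,"az": 0.0,"grip": 1.0},
    {"x": 0.0,"y": -14.0,"z": 10.0,"ax": 0.0,"ay": 0.0,"az": 0.0,"grip": 1.0},
    {"x": 0.0,"y": -14.0,"z": 15.0,"ax": 0.0,"ay": 0.0,"az": 0.0,"grip": 1.0},
    {"x": 0.0,"y": -14.0,"z": 15.0,"ax": 0.0,"ay": 0.0,"az": 0.0,"grip": 1.0},
    {"x": 0.0,"y": -14.0,"z": 15.0,"ax": 0.0,"ay": 0.0,"az": 0.0,"grip": 1.0}
  ]
}}

```text
time_s: 11.6
eef_pos: [0.4556, 0.3367, 0.2298]
eef_rot: [-0.702, 0.703, 0.081, -0.08]
wrist_force: [-0.0, 0.1, 0.2]
opening: -0.001
```

Run:
```python
from h import *
import cv2
o,R,p=cur(); print(p, o["wrist_force"].round(2),o["dq"].round(3))
b=vision.camera("scene"); cv2.imwrite("pics/s8.png",cv2.resize(b[150:300,140:400,::-1],None,fx=3,fy=3,interpolation=cv2.INTER_CUBIC))
b=vision.camera("top"); cv2.imwrite("pics/t8.png",cv2.resize(b[130:340,160:440,::-1],None,fx=2.8,fy=2.8,interpolation=cv2.INTER_CUBIC))
```

```text
[0.45563461 0.33674424 0.22979546] [-0.03  0.07  0.19] [-0.024 -0.002  0.009  0.001 -0.001  0.   ]
```

View pics/s8.png

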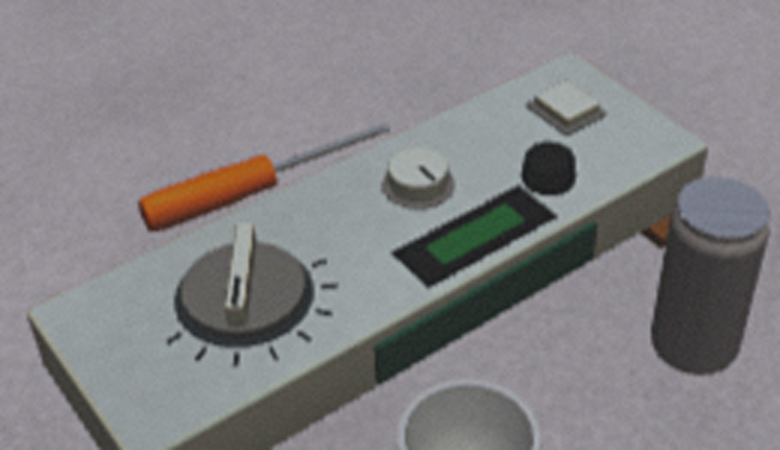

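View pics/t8.png

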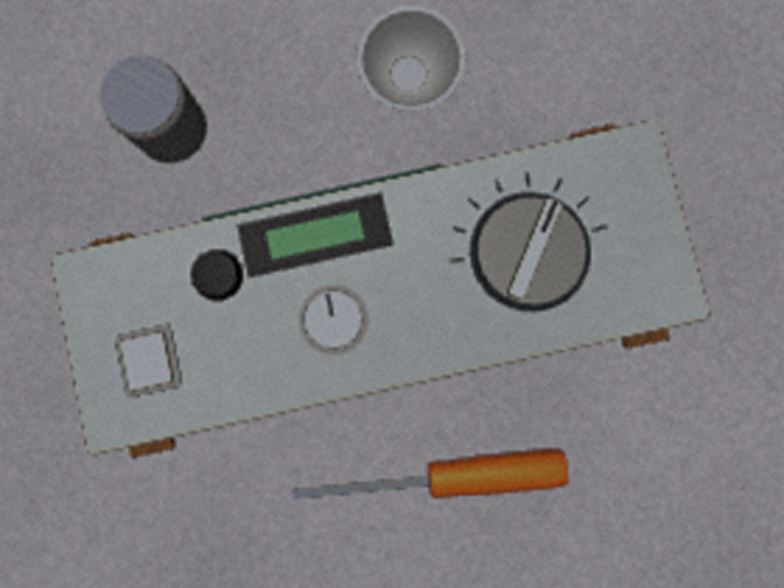

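The panel corners, small dial, cap, driver, tub and can sit at the same pixels as at the start. The bar is still on the sixth mark, and the key (crop (568,102) in the scene view) is up again.

```bash
python3 -c "
from bench import ticket; print(ticket.hand_in())"
```

```text
the job is handed in; nothing more can be done
None
```

I turned the large dial four clicks clockwise and then pressed the start key, and the job is handed in. No verdict was reported, so success rests on the checks below.

- **Dial:** I pushed the bar from the side with the closed fingertips. The pictures show the pointer moving from the second mark to the sixth, about 95–96°.
- **Key:** The first press stopped at only about 3 N, so I pushed slightly further. It then bottomed at 14.7 N with the fingertips at about 65 mm, a full 5 mm of travel. It was up again in the last pictures.
- **Surroundings:** In the last top picture the panel, small dial, cap, screwdriver, bowl and can were at the same pixels as at the start. The arm was clear of everything, with wrist force near zero, and the run took about 12 s of the 58 s allowed.
- **What disagreed:** The network's first dial tip point gave the bar angle as 67° from panel x, between two stops. I used the bar's ends and the marks instead, which gave about 60°, the second stop. After the turn, the network placed the dial points a few mm off, so I again judged the angle from the bar ends.
- **Refused call:** The first move call was refused as "invalid input" and moved nothing. It worked once I sent the full set of fields in each row.

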